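# Empty the next clay-scrap tray through the dust flap

### The job

Empty the next scrap tray: lift the front one of the three scoop-shaped trays off the lower roller lane of its rack, so that the next rolls down to the front stop, and carry it without spilling to the grey scrap bin. Press the bin's sprung dust flap down with the tray's pouring lip, gently, and tip all three clay lumps through it, then draw the tray out so that the flap shuts. Finally set the empty tray upright on the return lane at the top of the same rack and let it roll away to the back stop, leaving the tubs of the other rack, the jar and the sponge where they stand.

Things in the scene. Friction and masses are not known exactly. Their poses are not given: they have to be found in the camera images.
- rack: two-tier flow rack, blue posts, aluminium rails, 120 wide, 430 long, 260 high, holding the scoop trays; a like rack with round tubs stands 190 to 250 from it, nearer or farther. Origin: on the table, centre line, under the front stop of the lower (pick) lane; x along the lanes to the rear, y left, z up. Posts at x = 165 and 395, y = +-52; beside the front tray only low rails stand
- pick_stop (a point): pick lane: middle of its front stop at roller-top height (60 above the table), axes as the rack. Free rollers rising 8 degrees to the rear; the stop is 14 high; guide rails 68 apart, 10 above the roller tops, 3 thick. Trays roll down to the stop by themselves
- return_front (a point): return lane, the upper tier: middle of its open front end at roller-top height (x = 55, z = 255 in the rack), axes as the rack. Free rollers falling 5 degrees to the rear, 378 long, back stop; rails 76 apart, 12 above the roller tops. It overhangs the front tray, underside 105 above the tray's top: a gripper pointing straight down does not fit, one leaning back by 25 to 40 degrees does
- tray_a: front tray: grey plastic scoop, 126 long (x), 62 wide (y), 0.2-0.3 kg, on the pick lane. Origin: centre of its underside (x from -63 to 63); x to the pouring lip, which faces the rack's rear; z up. End wall at x = -63, 46 high. Flat base to x = 25, then a 30-degree ramp up to the lip. Flat upright sides, highest (54) from x = -40 to 20: grasp across them at x = -10, z = 40
- lip (a point): middle of the front tray's pouring lip, x = 63, z = 22 in the tray, axes as the tray. Lip-down by under 25 degrees the tray keeps its lumps; by 60 degrees or more it empties
- tray_b: second tray, same shape, full, 127 behind the front one, pressing lightly on it; rolls to the stop by itself when that is taken (a third tray follows it)
- lump1: dry terracotta clay lump, an angular chunk about 30 across and 19 high, 20 g, in the front tray; origin at the middle of its flat underside
- lump2: second lump, as the first
- lump3: third lump, as the first
- bin: scrap bin, grey sheet metal, fixed, 240 long (x), 170 wide (y), 150 high. Origin: centre of its underside; x away from the worker, z up. Opening in its top from x = -60 to 34, y = -52 to 52, closed by the flap; a collar 8 high round it on the far side, left and right, none on the near side
- flap_hinge (a point): middle of the flap's hinge line, on the near edge of the opening (x = -60, z = 150 in the bin); axes as the bin
- flap (a joint): angle of the steel flap, 92 long, 100 wide, level with the bin's top when shut (0). Its far edge swings down into the bin (to 1.25 rad) and springs back. About 1.5 N at 60 from the hinge starts it, 2.5 N holds 0.6 rad. Pressed to 0.4 rad or more it is a chute for the lumps; their weight alone does not open it
- tub1: round white lidded tub, 64 wide, 72 high, at the front of the neighbour rack's lower lane, two more behind it: leave alone
- sponge: block sponge 85 x 60 x 30 on the table near the robot: leave alone
- jar: pale jar 70 wide, 85 high, with a red lid, on the table between the racks and the bin: leave alone

How it is judged:
By the outcome, as a careful person would: the job done as asked, in the order asked, and still so for the second after the job is handed in, with the robot touching nothing.
It also fails if it takes over 64 s, if anything falls off the work surface, if the arm or the gripper's body presses on something with over 40 N, if the wrist force passes 120 N, or if a joint passes its speed limit or range.

### The arm

A 6-joint arm with a two-finger parallel gripper is mounted at the origin on the work surface. World frame = base frame: x ahead of the robot, y to its left, z up, the work surface at z = 0. Lengths are in m, angles in rad, forces in N, time in s.
With the tool pointing down it reaches from about 0.35 to 0.775 m from the base axis. Payload 7.3 kg.
Tool frame: the origin (TCP) lies midway between the tips of the shut fingers; the grasp point (between the pads) lies robot.hold_point_z behind it (robot.hold_point_z is the distance from the TCP to the grasp point, in m); z points along the fingers, y is the line along which they close (so a half turn about z gives the same grasp; the last joint's range is limited). The gripper opens to 92 mm and grips with 3 to 60 N. Pads are 19 mm wide; open, the fingers measure 130 mm over their backs; the gripper's body (75 mm by 190 mm) begins 47 mm behind the grasp point.
Start: joints at [-1.443, 0.342, 1.524, -0, 1.275, -0.146], TCP at [0.142, -0.505, 0.193] pointing down, gripper open.
Joint ranges: [-2.53, 2.53], [-0.77, 2.02], [0.04, 2.7], [-1, 4.14], [0.28, 2.66], [-3.11, 3.11]. Speed limits (rad/s): [2.57, 2.57, 3.14, 3.14, 3.14, 3.14].

### API

Orientations are given as a unit quaternion [x, y, z, w].
In Python, from rig import robot gives the robot as it stands. The module is installed in compiled form; this text tells all that it offers. Calls block until the motion is done:
- robot.move_to(position, orientation): joint-space move of the TCP to a pose.
- robot.line_to(position, rotation=None, v=0.15, force_limit=None): straight line of the TCP; rotation=None keeps the orientation; v is the mean speed in m/s. With force_limit (N) it stops when the force on the tool has changed by that much, and returns True; else False.
- robot.goto_joints(angles): joint-space move.
- robot.set_gripper(opening, strength=None): opening from 0.0 (shut) to 1.0 (fully open); strength is the grip in N (None keeps the last); returns when the fingers have stopped.
- robot.pause(seconds).
- robot.inverse_kinematics(position, orientation): joint angles nearest the present ones, or None.
- robot.read_state(): the state.
- robot.read_camera(name): name is "scene" or "top" or "wrist"; returns the picture (400x640x3 uint8, blue, green, red); there is no depth.
- robot.camera_params(name): a dict with "mtx" (3x3 intrinsics, pixels), "xyz" and "attitude" of the camera in the world; the wrist camera has in their place "mount" (4x4, takes a point from camera to tool coordinates, whose origin is the TCP and whose axes are the flange's). Camera axes: x right, y up, looking along -z (the intrinsics and any distortion apply to the point x, -y, -z); pixel columns grow to the right and rows downward; lengths in m; the calibration is good to about 2 mm. The wrist camera is an equidistant fisheye: a pixel r from the principal point sees the ray r / f radians off the axis. A picture is of the moment at which its call begins: read the wrist's pose just before it. camera_params takes no time and is no camera call.
A pose or a line that the arm cannot do raises robot.MotionError and nothing moves.
- robot.sign_off(): hands the job in; it is judged then, once.
The state is a dict: "t": time; "joint_pos": joint angles; "qvel": joint speeds; "effort": joint torques, N m; "tool_pos": TCP position; "tcp_rot": TCP orientation; "contact_force": force on the tool from outside, world axes, zero at the start; "moment": the same for the moment, N m; "gripper_width": opening from 0.0 (shut) to 1.0 (fully open); "grasp_force": force on a finger pad.
Only numpy, scipy, OpenCV 4.12 (cv2) and the standard library are available. Lean on these libraries where they do the work, as an engineer would, in place of code of your own. Each camera call takes 0.05 s, during which the arm holds its last target. There are 200 camera calls.

## Working session

There is one attempt and no reset: what is moved stays moved. The work goes in short steps, each a Python script; the robot and the scene stay as the last script left them, time stands still between calls to the robot, and variables do not carry over. Pictures are saved under pics/ and viewed, at most 10 in all, crops included, and the job is handed in when it is done.

```bash
mkdir -p pics; ls
python3 - <<'E'
from rig import robot
import cv2
for n in ("scene","top"):
    im=robot.read_camera(n); cv2.imwrite(f"pics/{n}0.png",im)
    p=robot.camera_params(n); print(n,p)
print(robot.camera_params("wrist"),robot.hold_point_z)
print(robot.read_state())
E
```

```text
pics
scene {'mtx': array([[491.36794193,   0.        , 320.46298658],
       [  0.        , 491.36794193, 197.71833211],
       [  0.        ,   0.        ,   1.        ]]), 'xyz': array([1.44873315, 0.20440025, 0.9428789 ]), 'attitude': array([0.2607861 , 0.33538222, 0.70964598, 0.56206046])}
top {'mtx': array([[431.50373131,   0.        , 319.00802895],
       [  0.        , 431.50373131, 195.54226553],
       [  0.        ,   0.        ,   1.        ]]), 'xyz': array([ 0.4279826 , -0.02765819,  1.00910461]), 'attitude': array([-0.05919016,  0.03728017,  0.71316289, -0.6974994 ])}
{'mtx': array([[309.70691629,   0.        , 319.30609672],
       [  0.        , 309.70691629, 203.47884825],
       [  0.        ,   0.        ,   1.        ]]), 'mount': array([[ 8.50045377e-05,  9.62770864e-01,  2.70318805e-01,
         7.22786433e-02],
       [ 9.99999993e-01, -6.08409022e-05, -9.77685926e-05,
         8.22542224e-04],
       [-7.76823124e-05,  2.70318811e-01, -9.62770863e-01,
        -1.92137200e-01],
       [ 0.00000000e+00,  0.00000000e+00,  0.00000000e+00,
         1.00000000e+00]])} 0.0188
{'t': 0.1, 'joint_pos': array([-1.44297268e+00,  3.42655759e-01,  1.52488839e+00, -9.60113255e-08,
        1.27542905e+00, -1.45977147e-01]), 'qvel': array([-0.00015477, -0.00172357, -0.00305664,  0.00022369,  0.00185269,
       -0.00020982]), 'effort': array([ 2.01763192e-03, -4.32003057e+01, -2.44694871e+01,  7.19369994e-02,
        5.26248186e-02, -5.41845395e-05]), 'tool_pos': array([ 0.14193714, -0.50503059,  0.19252465]), 'tcp_rot': array([ 9.90643529e-01,  1.36473156e-01,  6.21941772e-06, -6.90243278e-04]), 'contact_force': array([ 0.30896459,  0.19303022, -0.13043981]), 'moment': array([-0.02936256,  0.0010782 , -0.02282959]), 'grasp_force': 0.0, 'gripper_width': 1.0011600995383354}
```

View pics/scene0.png

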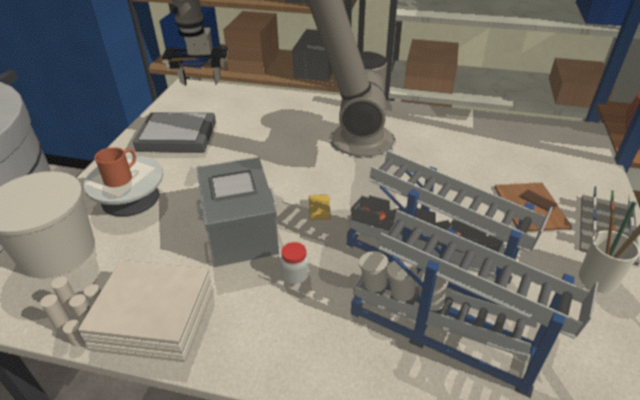

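View pics/top0.png

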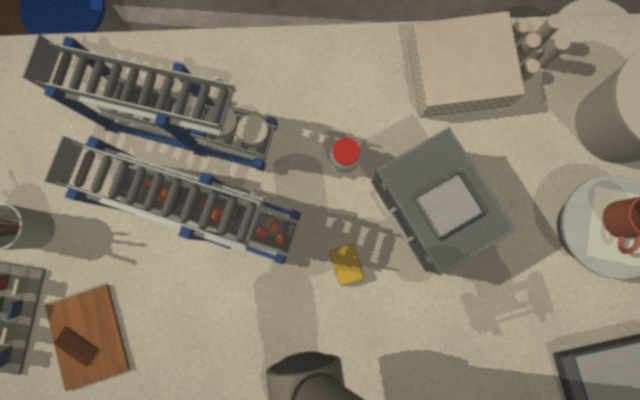

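The rack with trays is the one nearer the robot: its front is at about top (285,240) and its rear at about (65,160). The bin is centred near (440,200), the jar is at (346,152) and the sponge at (347,265). Next I'll enlarge crops.

Run:
```python
import cv2
im=cv2.imread("pics/top0.png")
cv2.imwrite("pics/c1.png",cv2.resize(im[125:275,40:310],None,fx=2.96,fy=2.96,interpolation=cv2.INTER_CUBIC))
cv2.imwrite("pics/c2.png",cv2.resize(im[120:280,330:530],None,fx=3.7,fy=3.7,interpolation=cv2.INTER_CUBIC))
```

```text
(no output)
```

View pics/c1.png

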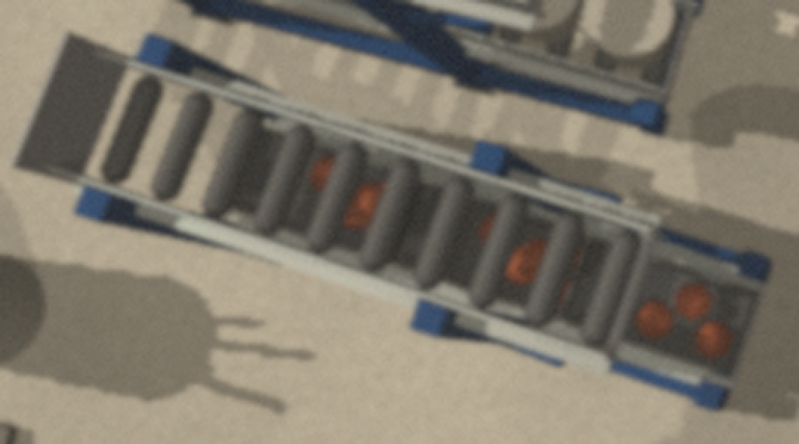

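View pics/c2.png

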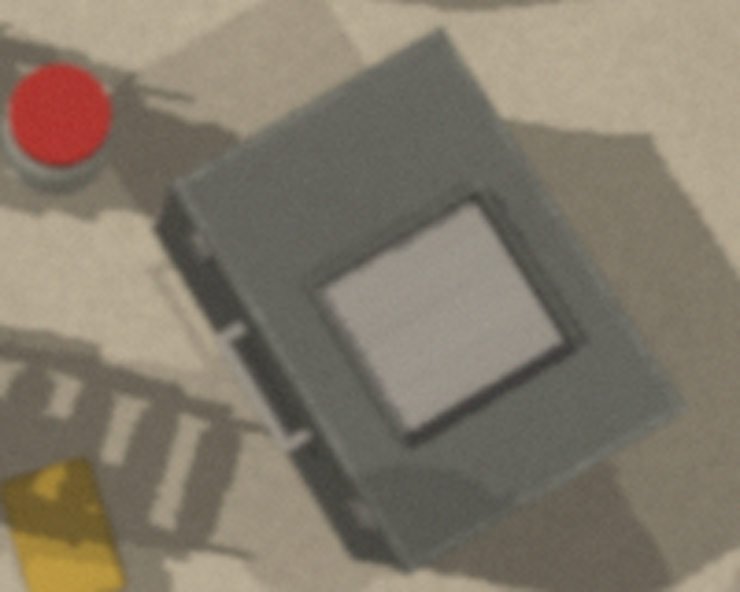

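c1 shows the return-lane front rail ends at about (655,220) and (610,368), and its rear corners at (68,35) and (17,165). c2 shows the bin-top corners at (440,30), (175,187), (410,568) and (682,405), with the opening nearer the lower edge. That makes the lower edge the bin's near side.

```bash
cat > h.py <<'E'
from rig import robot
import numpy as np, cv2
from scipy.spatial.transform import Rotation as R
from scipy.optimize import least_squares
def proj(n,P):
    p=robot.camera_params(n); q=R.from_quat(p["attitude"]).inv().apply(np.atleast_2d(P)-p["xyz"])*[1,-1,-1]
    u=(p["mtx"]@q.T).T; return u[:,:2]/u[:,2:]
def fix(pose,L): # pose x,y,yaw of object on table; L local pts
    return R.from_euler('z',pose[2]).apply(np.atleast_2d(L))+[pose[0],pose[1],0]
def fit(obs,p0): # obs: list (cam, pts Nx2, local Nx3)
    f=lambda p: np.concatenate([(proj(n,fix(p,L))-uv).ravel() for n,uv,L in obs])
    s=least_squares(f,p0); return s.x, np.round(s.fun.reshape(-1,2),1).tolist()
E
python3 - <<'E'
from h import *
c2=lambda a:np.array(a)/3.7+[330,120]
c1=lambda a:np.array(a)/2.96+[40,125]
B=np.array([[.12,-.085,.15],[.12,.085,.15],[-.12,.085,.15],[-.12,-.085,.15]])
for yaw in(.5,):
    b,r=fit([("top",c2([[440,30],[175,187],[410,568],[682,405]]),B)],[.4,-.3,yaw]); print(b,r)
O=np.array([[.034,-.052,.15],[.034,.052,.15],[-.06,.052,.15],[-.06,-.052,.15]])
print((proj("top",fix(b,O))-[330,120])*3.7)
K=np.array([[.055,-.0395,.267],[.055,.0395,.267],[.433,-.0395,.234],[.433,.0395,.234]])
k,r=fit([("top",c1([[655,220],[610,368],[68,35],[17,165]]),K)],[.4,.1,1.3]); print(k,r)
def show(tx): return np.round(proj("top",fix(k,tx)),0)
np.save("rack.npy",k);np.save("bin.npy",b)
im=cv2.imread("pics/scene0.png")[140:390,190:600]
S=1.95
im=cv2.resize(im,None,fx=S,fy=S,interpolation=cv2.INTER_CUBIC)
def dr(P,c):
    for u in (proj("scene",P)-[190,140])*S: cv2.circle(im,tuple(int(v) for v in u),3,c,1)
dr(fix(b,B),(0,255,255));dr(fix(b,O),(0,255,0));dr(fix(k,K),(255,0,255))
dr(fix(k,[[0,0,.06],[.165,.052,.26],[.165,-.052,.26],[.395,.052,.23],[.395,-.052,.23]]),(255,255,0))
cv2.imwrite("pics/c3.png",im)
E
```

```text
[ 0.53261982 -0.25241609  0.5071901 ] [[-0.4, -0.2], [-0.5, -0.9], [0.2, 0.6], [0.7, 0.4]]
[[472.75839538 191.62543169]
 [308.65823519 288.07492332]
 [402.7929298  439.29790263]
 [568.843465   340.67972224]]
[0.46908449 0.06718531 1.23772358] [[-6.4, 1.1], [-6.1, -5.5], [6.2, 5.2], [7.5, 0.7]]
```

View pics/c3.png

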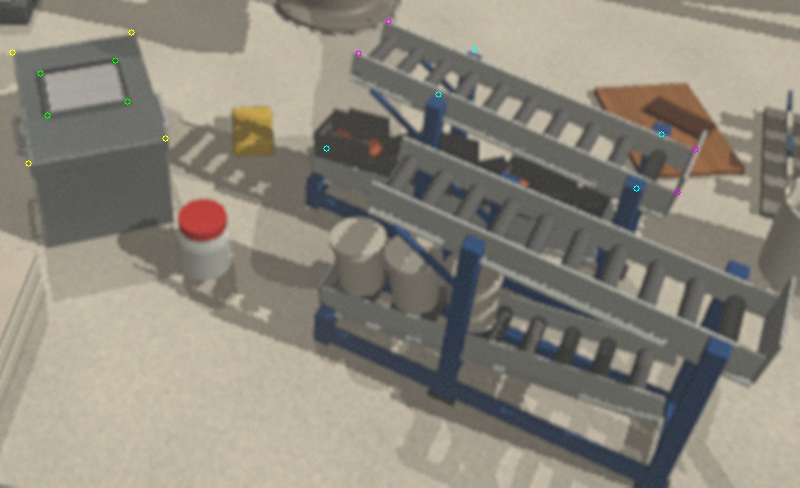

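In the scene crop, the post tops are at about (437,100), (637,184) and (661,129). The bin opening matches the projected fit, but the rack's rail-end model is off. I'll refit the rack using the posts.

Run:
```python
from h import *
c1=lambda a:np.array(a)/2.96+[40,125]
c3=lambda a:np.array(a)/1.95+[190,140]
top=c1([[490,157],[432,316],[157,48],[95,202], [655,222],[610,366],[68,35],[17,165]])
sc=c3([[437,98],[637,183],[661,129],[353,72],[388,26]])
def model(p):
    z1,z2,e0,e1=p[3:7]; zr=lambda x:.267-(x-.055)*np.tan(np.radians(5)); y=.0395
    po=[[.165,-.052,z1],[.165,.052,z1],[.395,-.052,z2],[.395,.052,z2]]
    L=po+[[e0,-y,zr(e0)],[e0,y,zr(e0)],[e1,-y,zr(e1)],[e1,y,zr(e1)]]
    S=[po[0],po[2],po[3],L[4],L[5]]
    return np.vstack([proj("top",fix(p,L))-top,proj("scene",fix(p,S))-sc])
s=least_squares(lambda p:model(p).ravel(),[.45,.07,1.24,.25,.23,.05,.44],loss='soft_l1')
print(s.x,np.round(model(s.x),1).tolist())
k=s.x[:3];np.save("rack.npy",k)
# front tray
T=lambda P:np.array([0,0,.06])+R.from_euler('y',-8,degrees=True).apply(np.atleast_2d(P)+[.063,0,0])
im=cv2.imread("pics/c1.png")
for P,c in ((T([[-.063,.031,.046],[-.063,-.031,.046],[-.01,.031,.054],[-.01,-.031,.054]]),(0,255,0)),([[0,.034,.074],[0,-.034,.074]],(255,0,255))):
    uv=(proj("top",fix(k,P))-[40,125])*2.96; print(np.round(uv).tolist())
b=np.load("bin.npy"); print("hinge",fix(b,[-.06,0,.15]),"tray",fix(k,T([-.01,0,.04])), "ret",fix(k,[.055,0,.255]))
```

```text
[0.46831383 0.06118385 1.23615349 0.25027087 0.23659631 0.05231168
 0.45525418] [[-0.7, -1.2], [-1.1, 0.1], [-0.4, 0.1], [-0.4, 0.5], [-1.5, 1.2], [-1.2, -4.0], [-0.5, 2.0], [0.6, -2.7], [-2.4, 1.1], [-2.9, 0.1], [-1.7, -0.1], [-0.8, -10.3], [-3.4, -3.0]]
[[735.0, 374.0], [763.0, 290.0], [663.0, 350.0], [692.0, 266.0]]
[[730.0, 375.0], [759.0, 286.0]]
hinge [[ 0.48017305 -0.28155947  0.15      ]] tray [[0.48372296 0.10549852 0.1069869 ]] ret [[0.48637758 0.11313287 0.255     ]]
```

```bash
cat >> h.py <<'E'
k=np.load("rack.npy"); b=np.load("bin.npy")
D=28.; HP=robot.hold_point_z; SG=1
def tool(p_tray_pt, pt, yaw, pitch, sg=None):
    """TCP pose so that tray-local pt is at world point; pitch deg lip-down"""
    sg=SG if sg is None else sg
    Rt=R.from_euler('z',yaw)*R.from_euler('y',pitch,degrees=True)
    d=np.radians(D); z=np.array([np.sin(d),0,-np.cos(d)]); y=np.array([0,sg,0.]); x=np.cross(y,z)
    g=np.array([-.010,0,.040])+HP*z
    return np.asarray(p_tray_pt)+Rt.apply(g-np.asarray(pt)), (Rt*R.from_matrix(np.c_[x,y,z])).as_quat()
LIP=np.array([.063,0,.022])
def pick(dn=0,dx=0): # tray on pick lane, offset dn normal, dx along lane
    o=np.array([0,0,.06])+R.from_euler('y',-8,degrees=True).apply([.063+dx,0,dn])
    return tool(fix(k,o)[0],[0,0,0],k[2],-8)
def pour(th,pitch,r=.066,up=0.):
    l=np.array([-.06+r*np.cos(th),0,.15-r*np.sin(th)+up])
    return tool(fix(b,l)[0],LIP,b[2],pitch)
def ret(s,dn=0):
    o=np.array([.055,0,.255])+R.from_euler('y',5,degrees=True).apply([s,0,dn])
    return tool(fix(k,o)[0],[0,0,0],k[2],5)
E
python3 - <<'E'
import h; from h import *
for sg in (1,-1):
    h.SG=sg; print(sg)
    for n,P in dict(pre=pick(.1,-.1),pick=pick(),lift=pick(.022),out=pick(.03,-.16),hi=pick(.15,-.2),pa=pour(0,20,up=.1),pb=pour(0,33),pc=pour(.6,75),rh=ret(.08,.06),r=ret(.08)).items():
        q=robot.inverse_kinematics(*P); print(n,np.round(P[0],3),None if q is None else np.round(q,2))
E
```

```text
1
pre [0.45  0.009 0.177] [-0.63  0.26  1.91  0.63  1.26  2.56]
pick [0.487 0.116 0.092] [-0.37  0.4   2.    0.81  0.95  2.55]
lift [0.486 0.113 0.114] [-0.37  0.36  1.98  0.78  0.99  2.6 ]
out [ 0.434 -0.038  0.099] [-0.74  0.4   1.97  0.64  1.14  2.35]
hi [ 0.415 -0.091  0.212] [-0.86  0.26  1.79  0.54  1.46  2.46]
pa [ 0.486 -0.279  0.273] [-0.74  0.32  1.35  0.13  1.43 -2.84]
pb [ 0.491 -0.275  0.186] [-0.6   0.45  1.38 -0.08  1.35 -2.66]
pc [ 0.514 -0.263  0.175] [-0.29  0.88  0.92 -0.59  1.92 -2.4 ]
rh [0.515 0.194 0.331] [-0.03  0.18  1.44  0.39  1.4  -2.88]
r [0.513 0.189 0.271] [-0.04  0.21  1.57  0.4   1.27 -2.95]
-1
pre [0.45  0.009 0.177] [-0.63  0.26  1.91  0.63  1.26 -0.59]
pick [0.487 0.116 0.092] [-0.37  0.4   2.    0.81  0.95 -0.59]
lift [0.486 0.113 0.114] [-0.37  0.36  1.98  0.78  0.99 -0.54]
out [ 0.434 -0.038  0.099] [-0.74  0.4   1.97  0.64  1.14 -0.79]
hi [ 0.415 -0.091  0.212] [-0.86  0.26  1.79  0.54  1.46 -0.69]
pa [ 0.486 -0.279  0.273] [-0.74  0.32  1.35  0.13  1.43  0.31]
pb [ 0.491 -0.275  0.186] [-0.6   0.45  1.38 -0.08  1.35  0.48]
pc [ 0.514 -0.263  0.175] [-0.29  0.88  0.92 -0.59  1.92  0.74]
rh [0.515 0.194 0.331] [-0.03  0.18  1.44  0.39  1.4   0.27]
r [0.513 0.189 0.271] [-0.04  0.21  1.57  0.4   1.27  0.19]
```

```bash
sed -i 's/SG=1$/SG=-1/' h.py
python3 - <<'E'
from h import *
P=pick(.1,-.1)
hi=(P[0]+[-.02,-.05,.17],P[1])
s=robot.read_state(); robot.line_to(s["tool_pos"]+[0,0,.16],v=.3)
robot.move_to(*hi); robot.move_to(*P)
s=robot.read_state(); im=robot.read_camera("wrist"); cv2.imwrite("pics/w1.png",im)
np.savez("w1.npz",p=s["tool_pos"],q=s["tcp_rot"]); print(s["t"],s["tool_pos"],P[0])
E
```

```text
3.4 [0.45114947 0.00835168 0.17778231] [0.45025781 0.00925705 0.17688687]
```

View pics/w1.png

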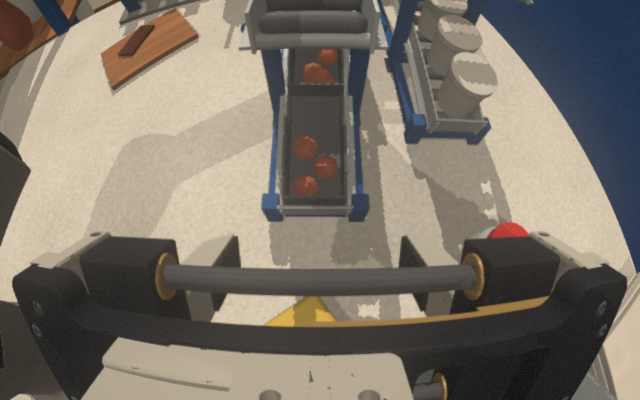

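The wrist view shows the tray with all three lumps. Its end wall is at about (283..350, 205), its front legs at (271,207) and (359,207), and the return-lane front at (250..380, 45). I'll compare these with model projections in an enlarged crop.

```bash
cat >> h.py <<'E'
def wproj(P,p,q):
    c=robot.camera_params("wrist"); M=c["mount"]
    t=R.from_quat(q).inv().apply(np.atleast_2d(P)-p)
    a=(t-M[:3,3])@M[:3,:3]*[1,-1,-1]
    r=np.hypot(a[:,0],a[:,1]); th=np.arctan2(r,a[:,2]); f=c["mtx"][0,0]
    return c["mtx"][:2,2]+f*(th/r)[:,None]*a[:,:2]
def lane(P): return np.array([0,0,.06])+R.from_euler('y',-8,degrees=True).apply(np.atleast_2d(P))
E
python3 - <<'E'
from h import *
w=np.load("w1.npz"); im=cv2.imread("pics/w1.png"); S=4.5
im=cv2.resize(im[30:160+65,240:400],None,fx=S,fy=S,interpolation=cv2.INTER_CUBIC)[:,:]
def dr(P,c):
    uv=(wproj(fix(k,P),w["p"],w["q"])-[240,30])*S; print(np.round(uv).tolist())
    for u in uv: cv2.circle(im,tuple(int(v) for v in u),4,c,1)
t=np.array([.063,0,0])
dr(lane(t+np.array([[-.063,.031,.046],[-.063,-.031,.046],[-.04,.031,.054],[-.04,-.031,.054],[.02,.031,.054],[.02,-.031,.054],[.063,.031,.022],[.063,-.031,.022]])),(0,255,0))
dr(lane([[0,.034,.014],[0,-.034,.014]]),(255,0,255))
dr([[.055,.038,.267],[.055,-.038,.267],[.055,.038,.255],[.055,-.038,.255]],(0,255,255))
print(im.shape); cv2.imwrite("pics/w1c.png",cv2.resize(im,None,fx=.68,fy=.68) if im.shape[0]>900 else im[:600] if 0 else cv2.resize(im,None,fx=.68,fy=.68,interpolation=cv2.INTER_AREA))
E
```

```text
[[202.0, 764.0], [499.0, 764.0], [201.0, 647.0], [500.0, 647.0], [211.0, 391.0], [491.0, 391.0], [229.0, 304.0], [473.0, 304.0]]
[[204.0, 795.0], [498.0, 795.0]]
[[66.0, -90.0], [631.0, -90.0], [78.0, -23.0], [620.0, -24.0]]
(878, 720, 3)
```

View pics/w1c.png

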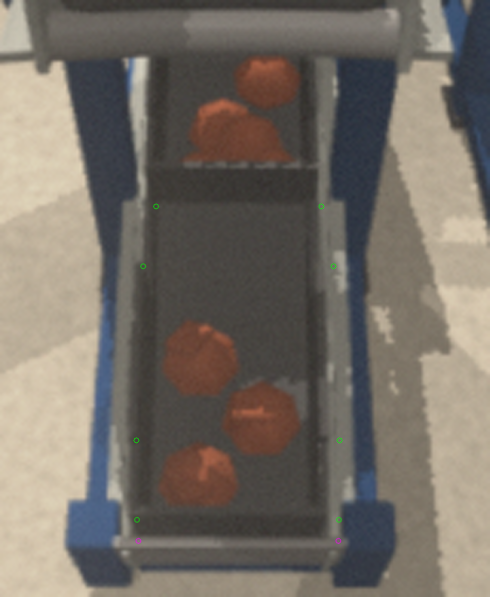

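The model's stop and end wall agree lengthwise. Tray and lanes both lie about 2.5 mm further along rack +y, so I'll correct for that and grasp.

```bash
python3 - <<'E'
import numpy as np
k=np.load("rack.npy"); k[:2]+=.0025*np.array([-np.sin(k[2]),np.cos(k[2])]); np.save("rack.npy",k)
E
python3 - <<'E'
from h import *
def st(n):
    s=robot.read_state(); print(n,round(s["t"],2),np.round(s["contact_force"],1),round(s["gripper_width"],3),round(s["grasp_force"],1),np.round(s["tool_pos"],4))
robot.line_to(*pick(.04,-.04),v=.2); 
print(robot.line_to(*pick(0.001,0),v=.08,force_limit=8)); st("at")
robot.set_gripper(0.5,strength=25); 
robot.set_gripper(0.0,strength=25); st("grip")
robot.line_to(*pick(.022,0),v=.08); st("lift")
robot.line_to(*pick(.024,-.14),v=.12); st("out")
robot.line_to(*pick(.10,-.17),v=.2); st("up")
cv2.imwrite("pics/top1.png",robot.read_camera("top")); s=robot.read_state(); im=robot.read_camera("wrist"); cv2.imwrite("pics/w2.png",im); np.savez("w2.npz",p=s["tool_pos"],q=s["tcp_rot"])
E
```

```text
False
at 4.88 [0.4 0.8 0.4] 0.997 0.0 [0.485  0.1166 0.0929]
grip 5.73 [-3.4 -0.6  3.6] 0.646 25.0 [0.4847 0.1168 0.0928]
lift 6.15 [-1.  -0.  -4.1] 0.642 25.0 [0.4843 0.1135 0.1136]
out 7.47 [-0.2 -0.4 -3.7] 0.645 25.0 [ 0.4383 -0.0168  0.0962]
up 8.03 [-0.2  0.  -4.2] 0.642 25.0 [ 0.4249 -0.0547  0.1667]
```

View pics/w2.png

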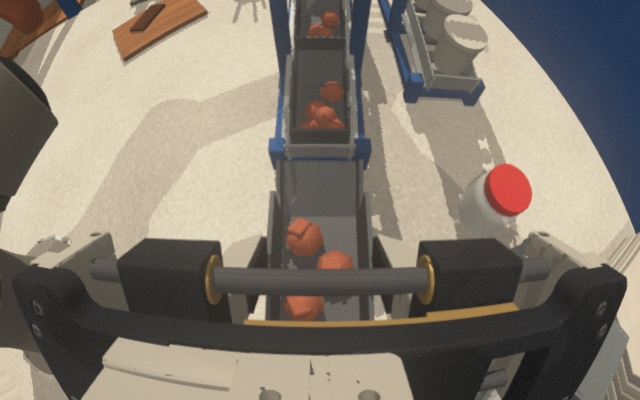

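Tray B has rolled to the stop. The held tray carries three lumps, with its lip at about (283..365,165). Now I'll carry it above the bin.

Run:
```python
from h import *
def st(n):
    s=robot.read_state(); print(n,round(s["t"],2),np.round(s["contact_force"],1),round(s["gripper_width"],3),np.round(s["tool_pos"],4))
w=np.load("w2.npz")
o=lane([.063-.17,0,.10])[0]; Rt=R.from_euler('z',k[2])*R.from_euler('y',-8,degrees=True)
print(wproj(fix(k,o)+Rt.apply([[.063,.03,.022],[.063,-.03,.022]]),w["p"],w["q"]))
robot.line_to(*pick(.25,-.19),v=.25); st("hi")
A=pour(0,0,up=.12); robot.line_to(*A,v=.18); st("over")
robot.line_to(*pour(0,10,up=.06),v=.15); st("pa")
s=robot.read_state(); im=robot.read_camera("wrist"); np.savez("w3.npz",p=s["tool_pos"],q=s["tcp_rot"])
O=fix(b,[[.034,-.052,.15],[.034,.052,.15],[-.06,.052,.15],[-.06,-.052,.15]])
Rt=R.from_euler('z',b[2])*R.from_euler('y',10,degrees=True); l=fix(b,[.006,0,.21])
for u in wproj(O,s["tool_pos"],s["tcp_rot"]): cv2.circle(im,tuple(int(v) for v in u),3,(0,255,0),1)
for u in wproj(l+Rt.apply([[0,.03,0],[0,-.03,0]]),s["tool_pos"],s["tcp_rot"]): cv2.circle(im,tuple(int(v) for v in u),3,(255,0,255),1)
cv2.imwrite("pics/w3.png",im)
```

```text
[[278.89321499 142.0240137 ]
 [362.11265276 142.04794975]]
hi 8.88 [-0.2 -0.4 -4.2] 0.643 [ 0.4113 -0.0931  0.3115]
over 10.17 [ 0.4  0.3 -3.9] 0.646 [ 0.4816 -0.2802  0.2712]
pa 10.64 [-0.4 -0.4 -2.5] 0.644 [ 0.4832 -0.2794  0.2229]
```

View pics/w3.png

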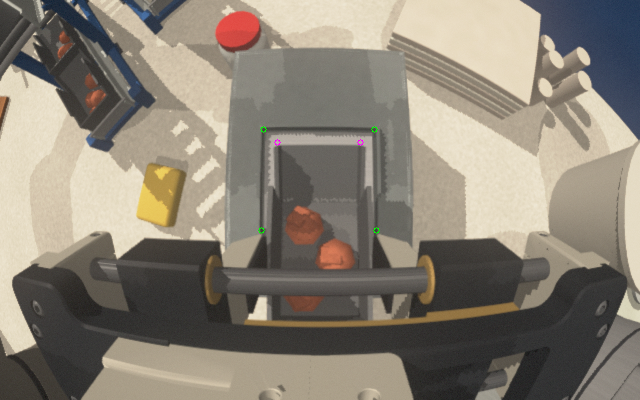

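Collar and opening agree with the model: the far corners fall on the green marks. The lip sits at about (280..362,147), a few mm from the prediction, and all the lumps are in. Now I'll press the flap and pour.

Run:
```python
from h import *
def st(n):
    s=robot.read_state(); print(n,round(s["t"],2),np.round(s["contact_force"],1),round(s["gripper_width"],3),np.round(s["tool_pos"],4))
r=.067
robot.line_to(*pour(0,24,r,up=.028),v=.12); st(24)
robot.line_to(*pour(0,34,r,up=.010),v=.06); st(34)
for th,p in ((.1,40),(.25,48),(.4,56),(.52,64),(.6,74)):
    robot.line_to(*pour(th,p,r),v=.07); st((th,p))
cv2.imwrite("pics/w4.png",robot.read_camera("wrist"))
robot.pause(.6)
for d in (72,78,74): robot.line_to(*pour(.6,d,r),v=.1)
robot.pause(.3); st("end")
cv2.imwrite("pics/w5.png",robot.read_camera("wrist"))
cv2.imwrite("pics/45.png",np.hstack([cv2.resize(cv2.imread(f"pics/w{i}.png")[60:340,190:450],None,fx=1.5,fy=1.5) for i in (4,5)]))
```

```text
24 11.08 [-0.7 -0.1 -2.5] 0.644 [ 0.4887 -0.2768  0.2058]
34 11.41 [ 0.7 -0.  -3.6] 0.649 [ 0.493  -0.2744  0.1969]
(0.1, 40) 11.73 [-0.7 -1.  -3.2] 0.645 [ 0.4959 -0.2729  0.1857]
(0.25, 48) 12.03 [-0.4 -0.1 -0.8] 0.646 [ 0.5004 -0.2704  0.1821]
(0.4, 56) 12.32 [-0.6  1.3 -0.3] 0.653 [ 0.5036 -0.2685  0.1777]
(0.52, 64) 12.61 [-0.4  1.1  0.8] 0.647 [ 0.5073 -0.2665  0.1748]
(0.6, 74) 12.93 [-0.3  0.6 -1.2] 0.647 [ 0.5141 -0.263   0.1738]
end 14.64 [ 0.7  0.4 -2.6] 0.649 [ 0.5143 -0.2626  0.1741]
```

View pics/45.png

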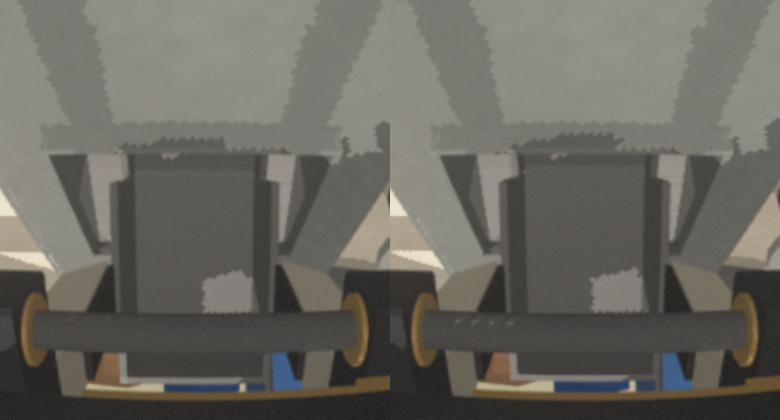

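Both views show the tray empty, with the flap pressed open at either side of it. I've used all 10 views, so the remaining checks will be numeric. Next I'll draw out and go above the return lane.

Run:
```python
from h import *
def st(n):
    s=robot.read_state(); print(n,round(s["t"],2),np.round(s["contact_force"],1),round(s["gripper_width"],3),np.round(s["tool_pos"],4))
r=.067
for th,p,u in ((.3,68,0),(0,62,.004),(0,50,.05)): robot.line_to(*pour(th,p,r,up=u),v=.1); st((th,p))
robot.line_to(*pour(0,10,r,up=.17),v=.25); st("up")
F=ret(-.13,.09); robot.line_to(*F,v=.25); st("front")
im=robot.read_camera("top"); cv2.imwrite("pics/top2.png",im); im0=cv2.imread("pics/top0.png")
m=np.zeros(im.shape[:2],np.uint8); 
B=fix(b,[[.12,-.085,.15],[.12,.085,.15],[-.12,.085,.15],[-.12,-.085,.15]])
O=fix(b,[[.028,-.046,.15],[.028,.046,.15],[-.055,.046,.15],[-.055,-.046,.15]])
for n,Q in(("bin",B),("flap",O)):
    m[:]=0; cv2.fillPoly(m,[proj("top",Q).astype(int)],1)
    print(n,"before",cv2.mean(im0,m)[:3],"after",cv2.mean(im,m)[:3])
def red(i): h=cv2.cvtColor(i,cv2.COLOR_BGR2HSV); return ((h[...,0]<14)&(h[...,1]>130)).astype(np.uint8)
for i in (im0,im):
    n,_,s,c=cv2.connectedComponentsWithStats(red(i)); print([(int(a[4]),np.round(x).tolist()) for a,x in zip(s[1:],c[1:]) if a[4]>15])
robot.line_to(*ret(.085,.045),v=.2); st("above")
```

```text
(0.3, 68) 15.0 [-1.7 -0.7 -2.1] 0.644 [ 0.5159 -0.2622  0.1918]
(0, 62) 15.37 [ 0.6 -0.4 -3.3] 0.647 [ 0.5132 -0.2631  0.211 ]
(0, 50) 15.92 [-0.   0.5 -3.6] 0.649 [ 0.5033 -0.2681  0.2486]
up 16.77 [ 0.3  0.5 -2.2] 0.629 [ 0.4837 -0.2792  0.331 ]
front 18.06 [-0.2 -0.4 -2.9] 0.634 [ 0.4444 -0.0007  0.379 ]
bin before (99.56502327348723, 107.69269497482664, 109.24840885342454) after (94.30806497577657, 102.85237959532631, 105.76337038092524)
flap before (134.84469885515182, 144.85963165754106, 150.60029865604778) after (101.50871080139372, 110.60726729716276, 116.32105525136883)
[(590, [346.0, 151.0]), (56, [163.0, 194.0]), (1209, [624.0, 221.0]), (77, [216.0, 214.0]), (63, [274.0, 227.0]), (68, [260.0, 232.0]), (57, [280.0, 238.0]), (4304, [87.0, 336.0])]
[(588, [346.0, 151.0]), (1216, [624.0, 221.0]), (74, [216.0, 214.0]), (71, [263.0, 221.0]), (121, [274.0, 232.0]), (4493, [88.0, 336.0])]
above 19.36 [ 0.5  0.5 -2.6] 0.628 [0.5135 0.1977 0.3161]
```

Run:
```python
from h import *
im=robot.read_camera("top"); sc=robot.read_camera("scene"); cv2.imwrite("pics/top3.png",im)
for cam,a,c in (("top",cv2.imread("pics/top0.png"),im),("scene",cv2.imread("pics/scene0.png"),sc)):
    g=[]
    for xx in np.linspace(-.075,.05,11):
        uv=proj(cam,fix(b,np.c_[np.full(7,xx),np.linspace(-.045,.045,7),np.full(7,.15)])).round().astype(int)
        g.append((a[uv[:,1],uv[:,0],1].tolist(),c[uv[:,1],uv[:,0],1].tolist()))
    print(cam); [print(*r) for r in g]
```

```text
top
[101, 99, 99, 100, 99, 98, 100] [105, 107, 105, 108, 106, 104, 108]
[63, 69, 66, 67, 63, 63, 68] [67, 72, 72, 69, 70, 67, 69]
[144, 145, 144, 146, 144, 144, 132] [154, 158, 156, 153, 155, 152, 141]
[146, 148, 149, 145, 146, 146, 143] [156, 157, 157, 156, 156, 160, 153]
[147, 145, 150, 149, 150, 145, 123] [159, 163, 160, 158, 156, 159, 130]
[142, 146, 146, 150, 147, 147, 133] [157, 161, 161, 158, 160, 117, 115]
[143, 146, 148, 147, 148, 146, 133] [156, 157, 160, 157, 160, 130, 115]
[147, 146, 146, 147, 150, 148, 134] [160, 160, 159, 160, 158, 158, 115]
[139, 143, 146, 146, 147, 145, 133] [152, 155, 155, 155, 157, 155, 145]
[91, 97, 92, 91, 95, 92, 94] [97, 100, 99, 98, 98, 95, 99]
[102, 99, 100, 95, 99, 98, 101] [108, 108, 105, 102, 104, 103, 109]
scene
[108, 108, 110, 112, 112, 111, 108] [110, 111, 108, 111, 114, 116, 113]
[95, 99, 86, 90, 88, 86, 80] [92, 98, 87, 93, 89, 85, 85]
[160, 158, 158, 157, 148, 160, 157] [166, 159, 161, 159, 151, 162, 161]
[151, 164, 161, 161, 161, 163, 159] [157, 166, 164, 167, 162, 166, 163]
[171, 165, 166, 166, 165, 164, 156] [175, 167, 170, 168, 169, 164, 142]
[155, 165, 164, 163, 162, 162, 154] [158, 167, 165, 167, 165, 131, 119]
[167, 162, 164, 163, 162, 161, 158] [171, 167, 166, 166, 165, 154, 115]
[152, 163, 167, 164, 164, 167, 156] [157, 167, 166, 168, 170, 166, 121]
[122, 122, 122, 119, 149, 151, 141] [126, 125, 124, 120, 154, 151, 133]
[95, 94, 97, 90, 91, 91, 95] [94, 98, 99, 95, 91, 94, 92]
[112, 111, 111, 109, 107, 110, 110] [114, 112, 115, 111, 115, 111, 113]
```

The flap is shut; the darker patch is only the arm's shadow, and no clay is left on top. Now I'll place the tray.

Run:
```python
from h import *
def st(n):
    s=robot.read_state(); print(n,round(s["t"],2),np.round(s["contact_force"],1),round(s["gripper_width"],3),np.round(s["tool_pos"],4))
robot.line_to(*ret(.085,.015),v=.1); st("15")
print(robot.line_to(*ret(.085,-.004),v=.03,force_limit=3.5)); st("down"); print("target",ret(.085,0)[0])
cv2.imwrite("pics/w6.png",robot.read_camera("wrist"))
```

```text
15 19.91 [ 0.7  0.3 -2.9] 0.628 [0.5126 0.1958 0.2861]
True
down 20.38 [0.2 0.3 3. ] 0.643 [0.5125 0.1952 0.2732]
target [0.51211248 0.19475506 0.27100562]
```

Contact came 2 mm above nominal. The rails would have stopped it at 12 mm, so it's on the rollers. Release.

Run:
```python
from h import *
robot.set_gripper(1.0); robot.pause(2.0)
s=robot.read_state(); z=R.from_quat(s["tcp_rot"]).apply([0,0,1])
robot.line_to(s["tool_pos"]-z*.10,v=.15); s=robot.read_state()
robot.line_to(s["tool_pos"]+[-.06,-.14,.06],v=.25)
robot.pause(.5)
im=robot.read_camera("top"); im0=cv2.imread("pics/top0.png"); cv2.imwrite("pics/top4.png",im)
# change profile along the return lane centre
zr=lambda x:.255-(x-.055)*np.tan(np.radians(5))
X=np.arange(.06,.44,.01)
out=[]
for h in (.005,):
    d=[]
    for x in X:
        uv=proj("top",fix(k,[[x,y,zr(x)+h] for y in np.linspace(-.02,.02,9)])).round().astype(int)
        d.append((round(x,2),int(im0[uv[:,1],uv[:,0]].mean()),int(im[uv[:,1],uv[:,0]].mean())))
    print(d)
def red(i): h=cv2.cvtColor(i,cv2.COLOR_BGR2HSV); return ((h[...,0]<14)&(h[...,1]>130)).astype(np.uint8)
n,_,s2,c=cv2.connectedComponentsWithStats(red(im)); print([(int(a[4]),np.round(x).tolist()) for a,x in zip(s2[1:],c[1:]) if a[4]>15])
s=robot.read_state(); print(s["t"],s["contact_force"])
```

```text
[(np.float64(0.06), 64, 69), (np.float64(0.07), 98, 112), (np.float64(0.08), 58, 65), (np.float64(0.09), 63, 74), (np.float64(0.1), 75, 86), (np.float64(0.11), 86, 105), (np.float64(0.12), 64, 77), (np.float64(0.13), 62, 71), (np.float64(0.14), 90, 111), (np.float64(0.15), 64, 82), (np.float64(0.16), 55, 70), (np.float64(0.17), 62, 76), (np.float64(0.18), 98, 120), (np.float64(0.19), 58, 70), (np.float64(0.2), 47, 149), (np.float64(0.21), 72, 91), (np.float64(0.22), 88, 134), (np.float64(0.23), 71, 183), (np.float64(0.24), 56, 75), (np.float64(0.25), 87, 109), (np.float64(0.26), 69, 126), (np.float64(0.27), 65, 120), (np.float64(0.28), 59, 73), (np.float64(0.29), 95, 81), (np.float64(0.3), 60, 184), (np.float64(0.31), 54, 65), (np.float64(0.32), 68, 63), (np.float64(0.33), 106, 63), (np.float64(0.34), 153, 118), (np.float64(0.35), 84, 117), (np.float64(0.36), 81, 117), (np.float64(0.37), 144, 119), (np.float64(0.38), 157, 120), (np.float64(0.39), 59, 117), (np.float64(0.4), 66, 91), (np.float64(0.41), 156, 90), (np.float64(0.42), 73, 85), (np.float64(0.43), 73, 85)]
[(590, [346.0, 151.0]), (1213, [624.0, 221.0]), (66, [217.0, 214.0]), (80, [264.0, 221.0]), (285, [279.0, 233.0]), (4475, [88.0, 336.0]), (26, [71.0, 342.0])]
25.3333 [ 0.4948925   0.4365275  -0.23531437]
```

```bash
python3 -c "
from rig import robot
robot.pause(.3); print(robot.sign_off())"
```

```text
the job is handed in; nothing more can be done
None
```

I handed the job in at about 26 s: the tray is emptied into the bin, the flap is shut, the empty tray is at the return lane's back stop and the next tray is at the front stop. The jar hadn't moved in the last image; I didn't check the tubs and sponge separately, but the arm's path kept clear of them.

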